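# Fill the counter display by height

## Robot

A 6-joint arm with a two-finger parallel gripper is mounted at the origin on a cart in front of the work surface, level with it; the furniture and walls round the work are solid. World frame = base frame: x ahead of the robot, y to its left, z up, the work surface at z = 0. Lengths are in m, angles in degrees, forces in N, time in s.
With the tool pointing down it reaches from about 0.4 to 0.825 m from the base axis. Payload 7 kg.
Tool frame: the origin (TCP) lies midway between the tips of the shut fingers; the grasp point (between the pads) lies 19 mm behind it; z points along the fingers, y is the line along which they close (so a half turn about z gives the same grasp; the last joint's range is limited). The gripper opens to 88 mm and grips with 3 to 60 N. Pads are 19 mm wide; open, the fingers measure 130 mm over their backs; the gripper's body (78 mm by 193 mm) begins 47 mm behind the grasp point.
Start: joints at [83.6, 20.546, 0.682, 0, -70.136, -16.507], TCP at [0.263, 0.622, 0.227] pointing down, gripper open.
Joint ranges: [-176.03, 176.03], [-82.01, 121.73], [-58.28, 71.71], [-173.87, 95.51], [-174.79, -0.11], [-173.66, 173.66]. Speed limits (degrees/s): [136.94, 136.94, 172.46, 180, 180, 180].

## Interface

Orientations are given as [roll, pitch, yaw] about the fixed x, y, z axes, in that order (R = Rz(yaw) Ry(pitch) Rx(roll)).
In Python, from plant import r gives the robot as it stands.
- The arm moves only by the tool carry_out, never from a script. Its argument "deltas" is a list of rows, each a list of 3 entries, a list of its own where there are three numbers: the opening, from 0 (shut) to 1 (fully open), then the shift along the tool's x, y, z in mm, then the turn, a rotation vector about the tool's x, y, z in rad. In form: [[gripper, [tx, ty, tz], [rx, ry, rz]], ...]. A call has 1 to 12 rows; each row is the pose to reach, as a shift and turn from the pose commanded when the call began, along the tool's axes at that moment; what a row does not reach only later rows make up. A row lasts 1/10 s, in which the tool goes at most 50 mm and 8.59 degrees, less where a joint would pass 70% of its speed; a pose out of reach is approached as far as the arm can. A call with a gripper value outside its range is refused whole. The fingers move at their own pace and stop on an object; "squeeze" is the grip in N (left out, the last holds). Time passes only in rows, so rows that repeat a pose let the fingers close. It gives the time, the measured TCP pose, the force, the opening and the grip force at its end, in the units of the state.
- r.get_state(): the state, without advancing time (a new reading comes with each control period).
- r.capture(name): name is "scene" or "top"; returns (picture, depth): 400x640x3 uint8, red, green, blue; 400x640 float32, m along the optical axis (not along the pixel's ray), 0 where there is no reading.
- r.get_calibration(name): a dict with "fov_y" (degrees; the focal length in pixels is half the picture's height over the tangent of half this angle, whatever the lens; pixels are square), "cx", "cy" (the principal point, pixels), "view" (4x4, takes a point from world to camera coordinates). Camera axes: x right, y down, z forward; pixel columns grow to the right and rows downward; lengths in m; the calibration is good to about 2 mm. A picture is of the moment at which its call begins. get_calibration takes no time and is no camera call.
- r.close_job(): hands the job in; it is judged then, once.
The state is a dict: "time_s": time; "joints": joint angles; "qd": joint speeds; "joint_torque": joint torques, N m; "tcp_pos": TCP position; "eef_rot": TCP orientation; "contact_force": force on the tool from outside, world axes, zero at the start; "moment": the same for the moment, N m; "gripper_width": finger opening in m; "gripper_force": force on a finger pad.
Only numpy, scipy, OpenCV 4.12 (cv2) and the standard library are available. Lean on these libraries where they do the work, as an engineer would, in place of code of your own. Each camera call takes 0.05 s, during which the arm holds its last target. There are 200 camera calls.

## Task

Fill the cardboard counter display for dispatch: stand the four hair-care products (tall white carton, roll-on bottle, green carton, small white-and-blue carton) upright in its four pockets, one to each, in order of height, the tallest beside the display's tall end panel and the shortest beside its low end, so that the sloping cover will go over them. Do not knock any product over, and leave the stapler, the marker and the cream tube where they lie.

Things in the scene. Friction and masses are not known exactly. Their poses are not given: they have to be found in the camera images.
- tall_carton: tallest product: plain white printed carton standing upright, 61 (x) x 60 (y) x 160 (z) mm; origin at the centre of its underside, z up
- rollon: second tallest: roll-on bottle standing upright on the table (a like one lies out of reach in the grey bin and is not meant), red cap on a black body, 34 (x) x 40 (y) x 106 (z) mm, cap from 63 mm up with slightly rounded edges; origin at the centre of its underside, z up
- soap_carton: third: dark green printed carton standing on end, 30 (x) x 56 (y) x 80 (z) mm; origin at the centre of its underside, z up
- clip_carton: shortest: white carton with a pale blue band, standing on its edge, 36 (x) x 60 (y) x 60 (z) mm; origin at the centre of its underside, z up
- display_tray: brown cardboard display tray, fixed, 84 (x) x 335 (y) mm; origin at the centre of its underside. Four equal open pockets in a row along its y axis, centres at x = 0, y = -124.5, -41.5, +41.5, +124.5 mm; each is 80 mm (along y) x 78 mm (along x) inside, its floor 3 mm above the table; all lips and dividers are 3 mm thick and their tops 20 to 22 mm above the table
- tall_end: tall cardboard end panel of the display, 84 mm deep, 6 mm thick, 150 mm high with a raked front edge, fixed against one end of the tray, at tray y = +170.5 or -170.5 mm; which end varies. Origin at the centre of its underside
- low_end: low cardboard end panel, 84 mm deep, 6 mm thick, 26 mm high, fixed against the other end of the tray. Origin at the centre of its underside
- stapler: bystander: dark teal stapler lying on the table, 34 (x) x 131 (y) x 46 (z) mm; origin at the centre of its underside; leave it
- marker: bystander: white marker pen with a blue cap lying among the products, 17 (x) x 135 (y) x 16 (z) mm; origin at the centre of its underside; leave it
- cream_tube: bystander: cream tube lying on the table beside the products, 47 (x) x 156 (y) x 31 (z) mm; origin at the centre of its underside; leave it

How it is judged:
By the outcome, as a careful person would: the job done as asked, in the order asked, and still so for the second after the job is handed in, with the robot touching nothing.
It also fails if it takes over 99 s, if anything falls off the work surface, if the arm or the gripper's body presses on something with over 40 N, if the wrist force passes 120 N, or if a joint passes its speed limit or range.

## Working session

There is one attempt and no reset: what is moved stays moved. The work goes in short steps, Python scripts to look and compute and a tool call to move; the robot and the scene stay as the last step left them, time stands still between calls to the robot, and variables do not carry over. Pictures are saved under pics/ and viewed, at most 14 in all, crops included, and the job is handed in when it is done.

Besides the shell and the picture viewer there is one more tool, called after "Call:" in YAML: its name, and indented under it one key for each argument. carry_out: Moves the arm, as the interface text tells. Its arguments: {"type":"object","properties":{"deltas":{"type":"array"},"squeeze":{"type":"number"}},"required":["deltas"]}

```bash
mkdir -p pics; cat > h.py <<'E'
import numpy as np, cv2
from plant import r
def cap(n):
    p,d=r.capture(n); np.savez(f'{n}.npz',p=p,d=d); return p,d
def world(n,d):
    c=r.get_calibration(n); f=200/np.tan(np.radians(c['fov_y']/2))
    v,u=np.mgrid[0:400,0:640]
    P=np.stack([(u-c['cx'])/f*d,(v-c['cy'])/f*d,d,np.ones_like(d)],-1)
    W=P@np.linalg.inv(np.array(c['view'])).T
    return W[...,:3]
E
python3 - <<'E'
from h import *
for n in('scene','top'):
    p,d=cap(n); cv2.imwrite(f'pics/{n}0.png',p[...,::-1]); c=r.get_calibration(n); print(n,c['fov_y'],c['cx'],c['cy'],np.round(np.linalg.inv(c['view'])[:3],2).tolist(),(d>0).mean())
print(r.get_state())
E
```

```text
scene 53.06429438210232 313.08086329500475 201.0484272862724 [[-0.74, -0.33, 0.58, -0.06], [-0.67, 0.34, -0.66, 0.83], [0.02, -0.88, -0.48, 0.49]] 0.99596484375
top 42.32821779562505 316.0092887449338 192.96424248392566 [[-0.01, -0.99, 0.15, 0.31], [-1.0, 0.0, -0.03, 0.22], [0.03, -0.15, -0.99, 1.2]] 0.9960234375
{'time_s': 0.1, 'joints': array([ 8.35992271e+01,  2.05851345e+01,  6.39597291e-01, -1.69310190e-02,
       -7.01363765e+01, -1.65068269e+01]), 'qd': array([ 0.03081576, -0.08386479,  0.07318993,  0.11796979,  0.01504129,
       -0.02373679]), 'joint_torque': array([-2.09776597e-03, -5.84165454e+01,  2.93750650e+01,  7.01551929e+00,
        1.01301813e-02, -5.48810942e-05]), 'tcp_pos': array([0.26260163, 0.62135185, 0.22574807]), 'eef_rot': array([ 1.79916939e+02, -8.01483116e-03, -2.29133582e+01]), 'contact_force': array([ 0.65659612, -0.6580987 ,  0.34638935]), 'moment': array([-0.02246693, -0.01713504, -0.02935611]), 'gripper_force': 0.0, 'gripper_width': 0.08784632399244702}
```

View pics/scene0.png

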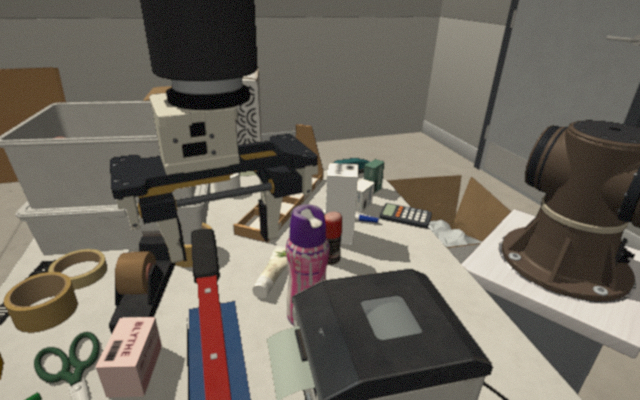

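View pics/top0.png

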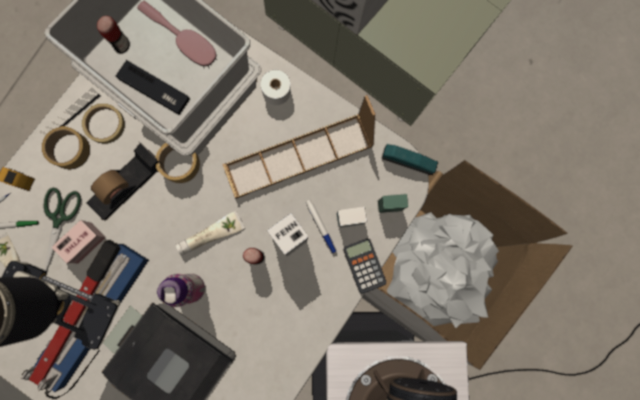

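The tray runs (228,180)-(370,135), with its tall end at right (368,122). In the top view the tall carton is at (289,234), the roll-on at (254,256), the small white carton at (352,216) and the green carton at (393,202). The marker is at (320,228).

```bash
python3 - <<'E'
from h import *
z=np.load('top.npz'); p,d=z['p'],z['d']; W=world('top',d)
print('table z', np.median(W[225:235,180:182,2]), W[280,320],W[190,300])
x0,y0,x1,y1=210,90,450,280
cv2.imwrite('pics/crop.png',cv2.resize(p[y0:y1,x0:x1,::-1],None,fx=3.3,fy=3.1,interpolation=cv2.INTER_CUBIC))
H=W[...,2]
seeds=dict(tall=(289,234,.145,.18),roll=(254,256,.09,.12),clip=(352,214,.05,.07),soap=(393,200,.07,.09),stapler=(410,158,.02,.06),marker=(320,228,.006,.03),tube=(210,232,.008,.04),tray=(300,157,.012,.03),tallend=(368,110,.05,.16))
for k,(u,v,a,b) in seeds.items():
    m=((H>a)&(H<b)).astype(np.uint8); 
    n,l,s,c=cv2.connectedComponentsWithStats(m)
    R=60 if k in('tray',) else 12
    sub=l[v-R:v+R,u-R:u+R]; sub=sub[sub>0]
    if k!='tray':
        i=np.bincount(sub).argmax(); q=l==i
    else:
        q=np.isin(l,np.unique(sub))&(np.abs(np.mgrid[0:400,0:640][1]-300)<75)
    P=W[q]; (cx,cy),(w,h),an=cv2.minAreaRect((P[:,:2]*1000).astype(np.float32))
    print(k,q.sum(),'c',round(cx),round(cy),'wh',round(w),round(h),'ang',round(an,1),'z',np.round(np.percentile(P[:,2],[5,50,95]),3), 'med',np.round(np.median(P[:,:2],0),3))
E
```

```text
table z 0.0005174160305533304 [0.29086008 0.17146444 0.00312495] [ 0.50079057  0.21666551 -0.00118028]
tall 899 c 388 241 wh 61 60 ang 36.5 z [0.158 0.162 0.165] med [0.388 0.241]
roll 240 c 347 319 wh 38 32 ang 89.5 z [0.098 0.105 0.109] med [0.346 0.318]
clip 437 c 434 100 wh 36 61 ang 7.6 z [0.056 0.061 0.065] med [0.434 0.101]
soap 362 c 464 6 wh 31 57 ang 4.2 z [0.076 0.081 0.085] med [0.463 0.007]
stapler 815 c 571 -43 wh 130 32 ang 71.1 z [0.027 0.041 0.048] med [ 0.57  -0.038]
marker 367 c 415 166 wh 137 19 ang 25.5 z [0.009 0.015 0.02 ] med [0.414 0.168]
tube 926 c 401 425 wh 45 153 ang 23.2 z [0.009 0.019 0.031] med [0.395 0.425]
tray 1445 c 566 242 wh 347 328 ang 69.5 z [0.013 0.02  0.027] med [0.571 0.2  ]
tallend 404 c 647 62 wh 79 7 ang 21.1 z [0.056 0.108 0.151] med [0.651 0.065]
```

View pics/crop.png

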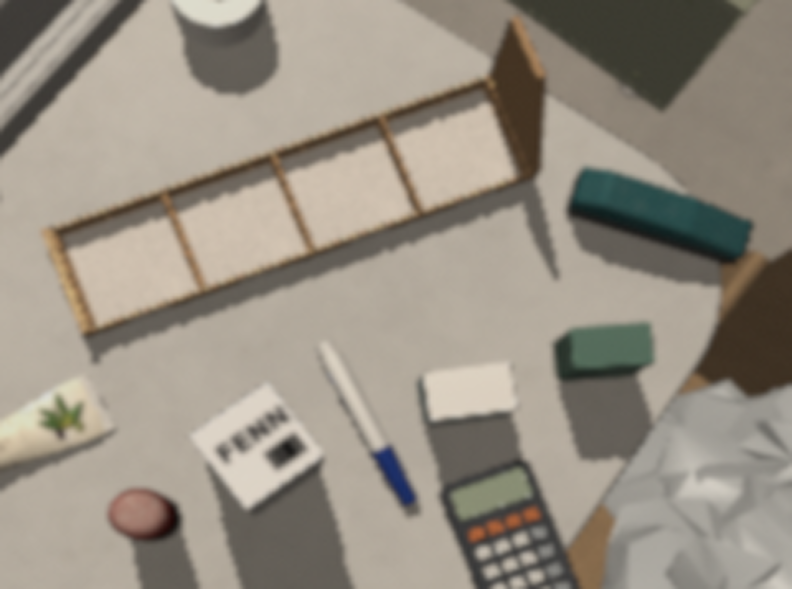

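```bash
cat >> h.py <<'E'
def ray(n,u,v,z):
    c=r.get_calibration(n); f=200/np.tan(np.radians(c['fov_y']/2)); M=np.linalg.inv(np.array(c['view']))
    dd=M[:3,:3]@np.array([(u-c['cx'])/f,(v-c['cy'])/f,1]); o=M[:3,3]
    return o+dd*(z-o[2])/dd[2]
def go(target,yaw,st=None):
    "tool-frame shift (mm) and turn (rad about tool z) to the world target / yaw"
    from scipy.spatial.transform import Rotation as R
    s=st or r.get_state(); A=R.from_euler('xyz',s['eef_rot'],degrees=True)
    t=A.inv().apply(np.array(target)-s['tcp_pos'])*1000
    rv=(A.inv()*R.from_euler('xyz',[180,0,yaw],degrees=True)).as_rotvec()
    print('shift',np.round(t,1),'turn',np.round(rv,3)); return t,rv
E
python3 - <<'E'
from h import *
px=dict(lowfar=(50,232),lownear=(85,333),hifar=(490,83),hinear=(533,178))
C={}
for k,(a,b) in px.items():
    C[k]=ray('top',210+(a+.5)/3.3-.5,90+(b+.5)/3.1-.5,.022)[:2]; print(k,C[k].round(4))
c=np.mean(list(C.values()),0); print(c)
for a,b in(('lowfar','hifar'),('lownear','hinear'),('lownear','lowfar'),('hinear','hifar')):
    v=C[b]-C[a]; print(a,b,np.hypot(*v).round(4),np.degrees(np.arctan2(v[1],v[0])).round(1))
z=np.load('top.npz'); W=world('top',z['d']); P=W[100:200,215:380].reshape(-1,3)
P=P[(P[:,2]>.012)&(P[:,2]<.03)]
# template fit: lips and dividers at tray frame
from scipy.optimize import minimize
def cost(q):
    th=q[2]; e=P[:,:2]-q[:2]; y=e@[np.sin(th),-np.cos(th)]; x=e@[np.cos(th),np.sin(th)]
    dx=np.abs(np.abs(x)-40.5e-3); dy=np.min([np.abs(y-k) for k in(-.166,-.083,0,.083,.166)],0)
    dx=np.where(np.abs(y)<.175,dx,.02); dy=np.where(np.abs(x)<.045,dy,.02)
    return np.minimum(np.min([dx,dy],0),.006).sum()
best=min((minimize(cost,[c[0]+a,c[1]+b,np.radians(t)],method='Nelder-Mead') for a in(-.004,.004) for b in(-.004,.004) for t in(19,21,23)),key=lambda o:o.fun)
print(len(P),best.fun/len(P),best.x,np.degrees(best.x[2]))
c=best.x[:2];th=best.x[2]
for i in(.1245,.0415,-.0415,-.1245): print(i,(c+i*np.array([np.sin(th),-np.cos(th)])).round(4))
H=W[...,2]
for n,(u0,u1,v0,v1) in dict(foil=(390,500,210,325),flap=(430,560,160,240),box2=(365,450,285,345),nearSoap=(395,440,175,240),can=(262,290,65,105)).items():
    w=W[v0:v1,u0:u1]; i=np.unravel_index(w[...,2].argmax(),w.shape[:2]); print(n,w[i].round(3))
q=(H>.02)&(np.abs(W[...,0]-.45)<.12)&(W[...,1]<-.03)&(W[...,1]>-.3);print('right',np.round(W[q].max(0),3))
E
```

```text
lowfar [0.5577 0.3911]
lownear [0.4811 0.3654]
hifar [0.6736 0.0781]
hinear [0.599  0.0488]
[0.57783978 0.22082289]
lowfar hifar 0.3338 -69.7
lownear hinear 0.3378 -69.6
lownear lowfar 0.0807 18.6
hinear hifar 0.0802 21.4
1121 0.0016653269572100733 [0.58164969 0.2195642  0.3660336 ] 20.972180646080627
0.1245 [0.6262 0.1033]
0.0415 [0.5965 0.1808]
-0.0415 [0.5668 0.2583]
-0.1245 [0.5371 0.3358]
foil [0.312 0.217 1.205]
flap [0.312 0.217 1.205]
box2 [0.312 0.217 1.205]
nearSoap [0.312 0.217 1.205]
can [0.312 0.217 1.205]
right [ 0.57  -0.03   0.048]
```

```bash
python3 - <<'E'
from h import *
z=np.load('top.npz'); W=world('top',z['d']); w=W[270:310,155:210].reshape(-1,3); w=w[w[:,2]<.6]; w=w[w[:,2]>.05]
print('bottle',w.min(0).round(3),w.max(0).round(3))
w=W[300:400,105:235].reshape(-1,3); w=w[(w[:,2]<.6)&(w[:,2]>.05)];print('blk',w.min(0).round(3),w.max(0).round(3))
go([.388,.241,.30],-53.5); go([.388,.241,.118],-53.5)
E
```

```text
bottle [0.233 0.432 0.05 ] [0.31  0.522 0.209]
blk [0.048 0.356 0.05 ] [0.268 0.631 0.339]
shift [263.6 301.6 -73.8] turn [ 0.001 -0.001  0.534]
shift [263.6 301.4 108.2] turn [ 0.001 -0.001  0.534]
```

Call:
carry_out:
  deltas:
    - [1,[0,0,-40],[0,0,0]]
    - [1,[20,0,-74],[0,0,0.05]]
    - [1,[60,20,-74],[0,0,0.12]]
    - [1,[95,45,-74],[0,0,0.19]]
    - [1,[125,75,-74],[0,0,0.26]]
    - [1,[155,110,-74],[0,0,0.33]]
    - [1,[185,150,-74],[0,0,0.4]]
    - [1,[210,190,-74],[0,0,0.46]]
    - [1,[235,230,-74],[0,0,0.534]]
    - [1,[255,270,-74],[0,0,0.534]]
    - [1,[264,302,-74],[0,0,0.534]]
    - [1,[264,302,-74],[0,0,0.534]]

```text
time_s: 1.3
tcp_pos: [0.3877, 0.2373, 0.301]
eef_rot: [-180.0, 0.0, -53.6]
contact_force: [0.8, 0.1, 0.2]
gripper_width: 0.0879
gripper_force: 0.0
```

```bash
python3 - <<'E'
from h import *
print(r.get_state()['tcp_pos'],r.get_state()['joints'].round(1)); go([.388,.241,.118],-53.5)
E
```

```text
[0.38767946 0.23729525 0.3010189 ] [ 56.4  -3.4 -18.4  -0.  -74.9 -20.1]
shift [ -2.7  -2.4 183. ] turn [-0.001  0.    -0.003]
```

Call:
carry_out:
  deltas:
    - [1,[-3,-2,40],[0,0,0]]
    - [1,[-3,-2,80],[0,0,0]]
    - [1,[-3,-2,120],[0,0,0]]
    - [1,[-3,-2,155],[0,0,0]]
    - [1,[-3,-2,183],[0,0,0]]
    - [1,[-3,-2,183],[0,0,0]]
    - [0.5,[-3,-2,183],[0,0,0]]
    - [0.5,[-3,-2,183],[0,0,0]]
    - [0.5,[-3,-2,183],[0,0,0]]
    - [0.5,[-3,-2,183],[0,0,0]]
    - [0.5,[-3,-2,183],[0,0,0]]
  squeeze: 20

```text
time_s: 2.4
tcp_pos: [0.3886, 0.2449, 0.1186]
eef_rot: [-179.9, 0.0, -53.5]
contact_force: [-1.2, 0.1, 5.7]
gripper_width: 0.0604
gripper_force: 20.0
```

```bash
python3 - <<'E'
from h import *
print(r.get_state()['tcp_pos'],r.get_state()['gripper_width']); go([.625,.1035,.20],-69);go([.625,.1035,.122],-69)
E
```

```text
[0.38859336 0.24489914 0.11859754] 0.06036286555901156
shift [ 254.3 -106.   -81.3] turn [-0.002  0.001  0.271]
shift [ 254.3 -105.9   -3.3] turn [-0.002  0.001  0.271]
```

Call:
carry_out:
  deltas:
    - [0.5,[0,0,-15],[0,0,0]]
    - [0.5,[0,0,-40],[0,0,0]]
    - [0.5,[0,0,-65],[0,0,0]]
    - [0.5,[10,-5,-81],[0,0,0.02]]
    - [0.5,[35,-15,-81],[0,0,0.05]]
    - [0.5,[65,-27,-81],[0,0,0.08]]
    - [0.5,[95,-40,-81],[0,0,0.12]]
    - [0.5,[125,-52,-81],[0,0,0.16]]
    - [0.5,[155,-65,-81],[0,0,0.2]]
    - [0.5,[185,-78,-81],[0,0,0.24]]
    - [0.5,[215,-90,-81],[0,0,0.271]]
    - [0.5,[235,-99,-81],[0,0,0.271]]

```text
time_s: 3.6
tcp_pos: [0.6087, 0.113, 0.198]
eef_rot: [179.9, -0.0, -69.2]
contact_force: [-0.1, 0.7, -2.1]
gripper_width: 0.0598
gripper_force: 20.0
```

```bash
python3 - <<'E'
from h import *
s=r.get_state();print(s['tcp_pos'],s['gripper_width'],s['contact_force']); go([.624,.106,.20],-69);go([.624,.106,.122],-69)
p,d=cap('top'); cv2.imwrite('pics/a.png',cv2.resize(p[60:260,210:450,::-1],None,fx=3,fy=3))
E
```

```text
[0.60869649 0.11298801 0.19795305] 0.059830226620429694 [-0.12795319  0.65374245 -2.0769722 ]
shift [ 12.  -11.8  -2.1] turn [ 0.001  0.    -0.003]
shift [ 12.  -11.9  75.9] turn [ 0.001  0.    -0.003]
```

View pics/a.png

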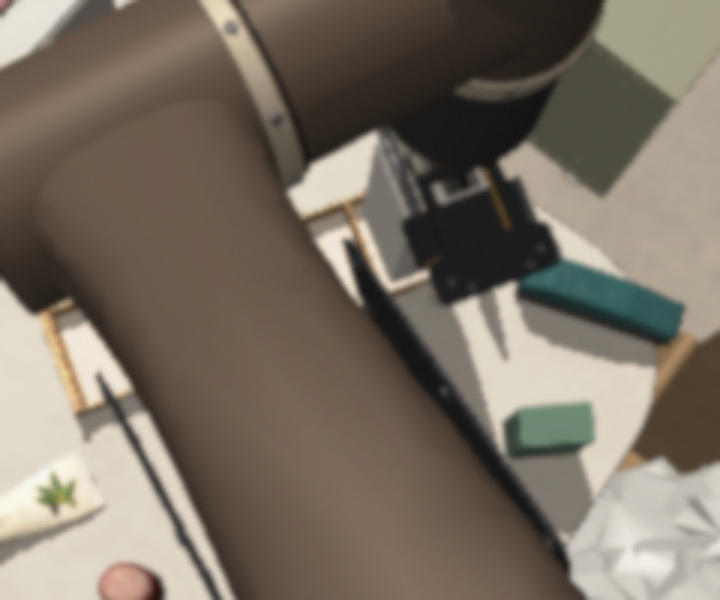

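Call:
carry_out:
  deltas:
    - [0.5,[12,-11,0],[0,0,0]]
    - [0.5,[12,-11,0],[0,0,0]]
    - [0.5,[12,-11,0],[0,0,0]]
    - [0.5,[12,-11,20],[0,0,0]]
    - [0.5,[12,-11,40],[0,0,0]]
    - [0.5,[12,-11,50],[0,0,0]]
    - [0.5,[12,-11,50],[0,0,0]]

```text
time_s: 4.35
tcp_pos: [0.6209, 0.1072, 0.1473]
eef_rot: [179.8, 0.0, -69.0]
contact_force: [-0.0, -0.4, -1.2]
gripper_width: 0.0601
gripper_force: 20.0
```

```bash
python3 - <<'E'
from h import *
s=r.get_state();print(s['tcp_pos'],s['gripper_width'],s['contact_force']);go([.624,.106,.122],-69)
p,d=cap('scene'); cv2.imwrite('pics/b.png',cv2.resize(p[120:280,220:420,::-1],None,fx=3.7,fy=3.7))
E
```

```text
[0.62086543 0.10718999 0.14727781] 0.06010015355298995 [-0.00999261 -0.37510701 -1.24607752]
shift [ 2.2 -2.6 25.3] turn [0.003 0.    0.   ]
```

View pics/b.png

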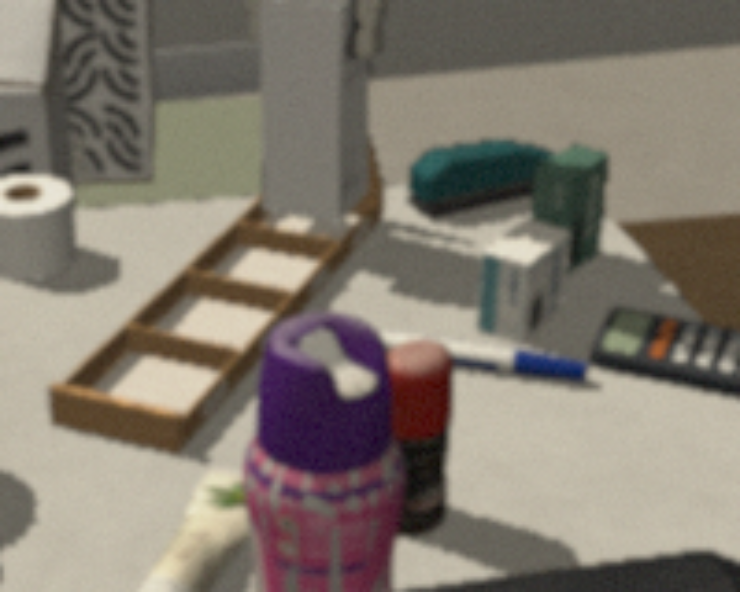

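The carton at (310,200) hangs over the pocket beside the tall end. I lower it slowly, watching the force.

Call:
carry_out:
  deltas:
    - [0.5,[1,-2,8],[0,0,0]]
    - [0.5,[1,-2,16],[0,0,0]]
    - [0.5,[1,-2,22],[0,0,0]]
    - [0.5,[1,-2,24],[0,0,0]]
    - [0.5,[1,-2,24],[0,0,0]]

```text
time_s: 4.9
tcp_pos: [0.6241, 0.1067, 0.1241]
eef_rot: [180.0, -0.0, -69.0]
contact_force: [0.5, -0.5, -1.9]
gripper_width: 0.0602
gripper_force: 20.0
```

```bash
python3 - <<'E'
from h import *
s=r.get_state();print(s['tcp_pos'],s['gripper_width'],s['contact_force'])
E
```

```text
[0.62413194 0.10673423 0.1240668 ] 0.0601865501388571 [ 0.50342596 -0.45134002 -1.9328537 ]
```

Call:
carry_out:
  deltas:
    - [0.5,[0,0,2],[0,0,0]]
    - [0.5,[0,0,3],[0,0,0]]
    - [0.5,[0,0,3],[0,0,0]]
    - [0.85,[0,0,3],[0,0,0]]
    - [0.95,[0,0,3],[0,0,0]]
    - [0.95,[0,0,3],[0,0,0]]
    - [0.95,[0,0,3],[0,0,0]]
    - [0.95,[0,0,-20],[0,0,0]]
    - [0.95,[0,0,-50],[0,0,0]]
    - [1,[0,0,-90],[0,0,0]]
    - [1,[0,0,-120],[0,0,0]]
    - [1,[0,0,-120],[0,0,0]]

```text
time_s: 6.1
tcp_pos: [0.6267, 0.1074, 0.2502]
eef_rot: [-179.5, -0.0, -69.0]
contact_force: [0.1, 0.6, -0.6]
gripper_width: 0.0875
gripper_force: 0.0
```

```bash
python3 - <<'E'
from h import *
s=r.get_state();print(s['tcp_pos'],s['gripper_width'],s['contact_force'])
go([.347,.319,.24],-90)
E
```

```text
[0.62671777 0.10742397 0.25018811] 0.08754353539345894 [ 0.05057724  0.60975263 -0.60239624]
shift [-297.8  185.4    8.4] turn [-0.009  0.001  0.367]
```

Call:
carry_out:
  deltas:
    - [1,[-30,18,8],[0,0,0.04]]
    - [1,[-65,40,8],[0,0,0.08]]
    - [1,[-100,62,8],[0,0,0.12]]
    - [1,[-135,84,8],[0,0,0.17]]
    - [1,[-170,106,8],[0,0,0.22]]
    - [1,[-205,128,8],[0,0,0.27]]
    - [1,[-240,149,8],[0,0,0.32]]
    - [1,[-270,168,8],[0,0,0.367]]
    - [1,[-290,180,8],[0,0,0.367]]
    - [1,[-298,185,8],[0,0,0.367]]
    - [1,[-298,185,8],[0,0,0.367]]
    - [1,[-298,185,8],[0,0,0.367]]

```text
time_s: 7.3
tcp_pos: [0.3452, 0.3187, 0.2365]
eef_rot: [-180.0, -0.0, -90.0]
contact_force: [-0.2, 0.2, 0.0]
gripper_width: 0.0875
gripper_force: 0.0
```

```bash
python3 - <<'E'
from h import *
s=r.get_state();print(s['tcp_pos'],s['eef_rot'],s['contact_force'])
go([.347,.319,.059],-90)
p,d=cap('top'); cv2.imwrite('pics/c.png',cv2.resize(p[60:300,200:450,::-1],None,fx=2.5,fy=2.5))
E
```

```text
[0.34523459 0.31869165 0.23645122] [-1.79999770e+02 -1.50123765e-02 -9.00326105e+01] [-0.21963038  0.18046276  0.04575706]
shift [ -0.4  -1.8 177.5] turn [-0.    -0.    -0.001]
```

View pics/c.png

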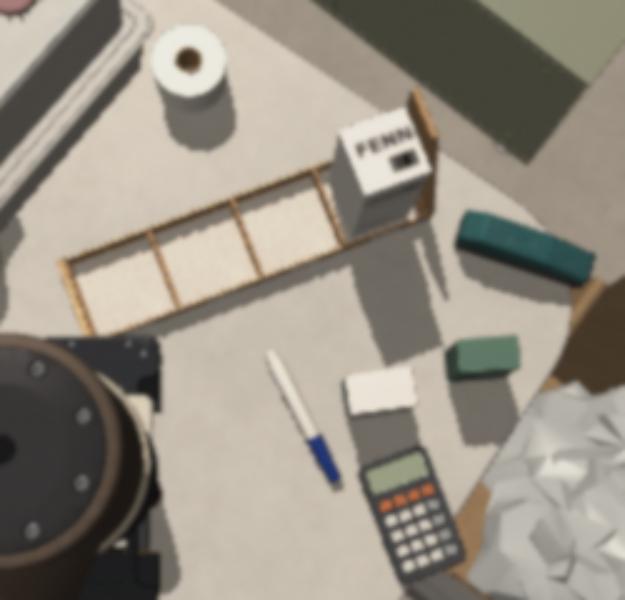

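The tall carton stands upright in its pocket (385,160). Next is the roll-on.

Call:
carry_out:
  deltas:
    - [1,[0,-2,40],[0,0,0]]
    - [1,[0,-2,75],[0,0,0]]
    - [1,[0,-2,105],[0,0,0]]
    - [1,[0,-2,135],[0,0,0]]
    - [1,[0,-2,160],[0,0,0]]
    - [1,[0,-2,177],[0,0,0]]
    - [1,[0,-2,177],[0,0,0]]
    - [0.2,[0,-2,177],[0,0,0]]
    - [0.2,[0,-2,177],[0,0,0]]
    - [0.2,[0,-2,177],[0,0,0]]
    - [0.2,[0,-2,177],[0,0,0]]
    - [0.2,[0,-2,177],[0,0,0]]
  squeeze: 15

```text
time_s: 8.55
tcp_pos: [0.3471, 0.3192, 0.0601]
eef_rot: [-180.0, 0.1, -90.1]
contact_force: [-0.2, 0.1, -1.1]
gripper_width: 0.0533
gripper_force: 0.0
```

```bash
python3 - <<'E'
from h import *
s=r.get_state();print(s['tcp_pos'],s['eef_rot'],s['contact_force'],s['moment'])
go([.595,.181,.16],-69)
E
```

```text
[0.34706816 0.31922185 0.06011377] [-1.79972333e+02  5.84614394e-02 -9.00534981e+01] [-0.2426706   0.08918817 -1.05521517] [ 0.06313201 -0.09494948  0.04091758]
shift [ 137.9 -248.1  -99.9] turn [-0.001  0.001 -0.367]
```

Not closed yet; let it close.

Call:
carry_out:
  deltas:
    - [0.2,[0,0,0],[0,0,0]]
    - [0.2,[0,0,0],[0,0,0]]
    - [0.2,[0,0,0],[0,0,0]]
    - [0.2,[0,0,0],[0,0,0]]
    - [0.2,[0,0,-10],[0,0,0]]
    - [0.2,[0,0,-25],[0,0,0]]
    - [0.2,[0,0,-25],[0,0,0]]

```text
time_s: 9.25
tcp_pos: [0.3476, 0.32, 0.0865]
eef_rot: [-179.9, 0.2, -90.0]
contact_force: [0.6, 1.3, -1.0]
gripper_width: 0.0338
gripper_force: 15.0
```

```bash
python3 - <<'E'
from h import *
s=r.get_state();print(s['tcp_pos'],s['eef_rot'],s['contact_force'],s['moment'])
go([.595,.181,.16],-69)
p,d=cap('scene'); cv2.imwrite('pics/d.png',cv2.resize(p[120:320,200:420,::-1],None,fx=2.8,fy=2.8))
E
```

```text
[0.34758505 0.32004904 0.08650516] [-1.79908863e+02  1.52374477e-01 -9.00328705e+01] [ 0.62582926  1.28456097 -1.0365908 ] [ 0.15414531 -0.1185488   0.02315673]
shift [ 138.7 -247.6  -73.5] turn [-0.002  0.002 -0.367]
```

View pics/d.png

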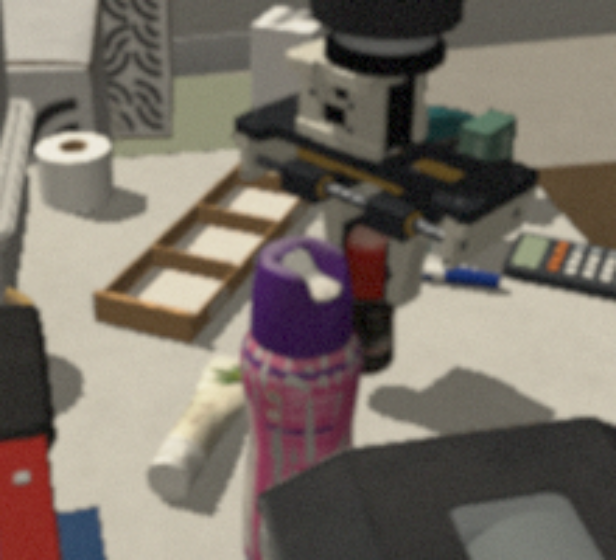

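Call:
carry_out:
  deltas:
    - [0.2,[0,0,-40],[0,0,0]]
    - [0.2,[0,0,-73],[0,0,0]]
    - [0.2,[14,-25,-73],[0,0,-0.04]]
    - [0.2,[30,-55,-73],[0,0,-0.08]]
    - [0.2,[47,-85,-73],[0,0,-0.12]]
    - [0.2,[64,-115,-73],[0,0,-0.17]]
    - [0.2,[81,-145,-73],[0,0,-0.22]]
    - [0.2,[98,-175,-73],[0,0,-0.27]]
    - [0.2,[115,-205,-73],[0,0,-0.32]]
    - [0.2,[130,-230,-73],[0,0,-0.367]]
    - [0.2,[138,-247,-73],[0,0,-0.367]]
    - [0.2,[138,-247,-73],[0,0,-0.367]]

```text
time_s: 10.5
tcp_pos: [0.5951, 0.1792, 0.1561]
eef_rot: [179.9, -0.0, -69.2]
contact_force: [-1.2, 0.0, -1.2]
gripper_width: 0.0338
gripper_force: 15.0
```

Call:
carry_out:
  deltas:
    - [0.2,[0,0,0],[0,0,0]]
    - [0.2,[0,0,20],[0,0,0]]
    - [0.2,[0,0,40],[0,0,0]]
    - [0.2,[0,0,60],[0,0,0]]
    - [0.2,[0,0,75],[0,0,0]]
    - [0.2,[0,0,85],[0,0,0]]
    - [0.2,[0,0,85],[0,0,0]]

```text
time_s: 11.2
tcp_pos: [0.5924, 0.1807, 0.0712]
eef_rot: [179.9, -0.0, -69.0]
contact_force: [-0.6, 0.3, -1.2]
gripper_width: 0.0341
gripper_force: 15.0
```

```bash
python3 - <<'E'
from h import *
s=r.get_state();print(s['tcp_pos'],s['eef_rot'],s['contact_force'],s['moment'])
go([.595,.181,.063],-69)
E
```

```text
[0.59242972 0.18068601 0.07122386] [ 1.79851358e+02 -1.68805061e-02 -6.89974751e+01] [-0.59387638  0.3212748  -1.1759621 ] [0.04220263 0.03152517 0.00841303]
shift [ 0.6 -2.5  8.2] turn [ 0.003 -0.     0.   ]
```

Call:
carry_out:
  deltas:
    - [0.2,[0,-2,4],[0,0,0]]
    - [0.2,[0,-2,7],[0,0,0]]
    - [0.2,[0,-2,8],[0,0,0]]
    - [0.2,[0,-2,8],[0,0,0]]

```text
time_s: 11.6
tcp_pos: [0.5958, 0.1814, 0.0647]
eef_rot: [-180.0, 0.0, -69.0]
contact_force: [0.8, 0.0, 0.5]
gripper_width: 0.0339
gripper_force: 15.0
```

Call:
carry_out:
  deltas:
    - [0.6,[0,0,0],[0,0,0]]
    - [0.7,[0,0,0],[0,0,0]]
    - [0.7,[0,0,0],[0,0,0]]
    - [0.7,[0,0,0],[0,0,0]]
    - [0.7,[0,0,0],[0,0,0]]
    - [0.7,[0,0,-25],[0,0,0]]
    - [0.7,[0,0,-60],[0,0,0]]
    - [0.8,[0,0,-100],[0,0,0]]
    - [1,[0,0,-140],[0,0,0]]
    - [1,[0,0,-170],[0,0,0]]
    - [1,[0,0,-170],[0,0,0]]

```text
time_s: 12.7
tcp_pos: [0.5979, 0.1823, 0.2401]
eef_rot: [-179.5, 0.0, -69.0]
contact_force: [-0.9, 0.6, -1.1]
gripper_width: 0.0852
gripper_force: 0.0
```

```bash
python3 - <<'E'
from h import *
s=r.get_state();print(s['tcp_pos'],s['eef_rot'],s['contact_force'],s['moment'])
go([.464,.006,.2],-86)
E
```

```text
[0.59792266 0.18226992 0.24014643] [-1.79504481e+02  3.28051115e-02 -6.89976203e+01] [-0.88153828  0.61046126 -1.07004099] [ 0.08655717 -0.02567897 -0.00353522]
shift [116.6 188.5  38.5] turn [-0.008  0.002  0.297]
```

Call:
carry_out:
  deltas:
    - [1,[17,28,0],[0,0,0.04]]
    - [1,[34,55,0],[0,0,0.08]]
    - [1,[51,82,10],[0,0,0.13]]
    - [1,[68,110,20],[0,0,0.18]]
    - [1,[85,137,30],[0,0,0.23]]
    - [1,[102,165,38],[0,0,0.297]]
    - [1,[113,182,38],[0,0,0.297]]
    - [1,[117,188,38],[0,0,0.297]]
    - [1,[117,188,38],[0,0,0.297]]
    - [1,[117,188,38],[0,0,0.297]]

```text
time_s: 13.7
tcp_pos: [0.463, 0.0054, 0.197]
eef_rot: [-179.9, 0.0, -86.0]
contact_force: [0.4, -0.3, 0.1]
gripper_width: 0.088
gripper_force: 0.0
```

```bash
python3 - <<'E'
from h import *
s=r.get_state();print(s['tcp_pos'],s['eef_rot'],s['contact_force'],s['moment'])
go([.464,.006,.04],-86)
E
```

```text
[0.46301307 0.00542864 0.19702726] [-1.79931302e+02  1.41053000e-02 -8.59995725e+01] [ 0.38519595 -0.29998471  0.10435423] [ 0.12494142 -0.07960475 -0.00175863]
shift [ -0.5  -0.8 157. ] turn [-0.001  0.     0.   ]
```

Call:
carry_out:
  deltas:
    - [1,[0,0,35],[0,0,0]]
    - [1,[0,0,70],[0,0,0]]
    - [1,[0,0,100],[0,0,0]]
    - [1,[0,0,125],[0,0,0]]
    - [1,[0,0,145],[0,0,0]]
    - [1,[0,0,157],[0,0,0]]
    - [1,[0,0,157],[0,0,0]]
    - [0.1,[0,0,157],[0,0,0]]
    - [0.1,[0,0,157],[0,0,0]]
    - [0.1,[0,0,157],[0,0,0]]
    - [0.1,[0,0,157],[0,0,0]]
    - [0.1,[0,0,157],[0,0,0]]

```text
time_s: 14.9
tcp_pos: [0.4623, 0.005, 0.04]
eef_rot: [-179.9, 0.0, -86.0]
contact_force: [-0.5, -0.0, -0.6]
gripper_width: 0.0534
gripper_force: 0.0
```

Call:
carry_out:
  deltas:
    - [0.1,[0,0,0],[0,0,0]]
    - [0.1,[0,0,0],[0,0,0]]
    - [0.1,[0,0,0],[0,0,0]]
    - [0.1,[0,0,0],[0,0,0]]
    - [0.1,[0,0,0],[0,0,0]]

```text
time_s: 15.4
tcp_pos: [0.4622, 0.0049, 0.0397]
eef_rot: [-180.0, 0.0, -86.0]
contact_force: [1.1, 0.1, 1.9]
gripper_width: 0.03
gripper_force: 15.0
```

```bash
python3 - <<'E'
from h import *
s=r.get_state();print(s['tcp_pos'],s['eef_rot'],s['contact_force'],s['moment'])
go([.48,.10,.22],-69);go([.5655,.2585,.22],-69)
E
```

```text
[0.46223691 0.00494491 0.03970911] [-1.79977153e+02  2.07389027e-03 -8.60387104e+01] [1.09002458 0.09443979 1.93379098] [ 0.10315744 -0.15862798 -0.03723553]
shift [ -93.6  -24.4 -180.3] turn [-0.    -0.    -0.297]
shift [-245.8 -120.6 -180.2] turn [-0.    -0.    -0.297]
```

Call:
carry_out:
  deltas:
    - [0.1,[0,0,-20],[0,0,0]]
    - [0.1,[0,0,-55],[0,0,0]]
    - [0.1,[0,0,-95],[0,0,0]]
    - [0.1,[0,0,-135],[0,0,0]]
    - [0.1,[-20,-10,-165],[0,0,-0.03]]
    - [0.1,[-50,-24,-180],[0,0,-0.07]]
    - [0.1,[-85,-41,-180],[0,0,-0.11]]
    - [0.1,[-120,-58,-180],[0,0,-0.15]]
    - [0.1,[-155,-76,-180],[0,0,-0.2]]
    - [0.1,[-190,-93,-180],[0,0,-0.25]]
    - [0.1,[-220,-108,-180],[0,0,-0.297]]
    - [0.1,[-240,-118,-180],[0,0,-0.297]]

```text
time_s: 16.6
tcp_pos: [0.5634, 0.2544, 0.2185]
eef_rot: [179.9, -0.0, -68.9]
contact_force: [-0.6, -0.1, -1.3]
gripper_width: 0.0303
gripper_force: 15.0
```

Call:
carry_out:
  deltas:
    - [0.1,[-6,0,0],[0,0,0]]
    - [0.1,[-6,-1,0],[0,0,0]]
    - [0.1,[-6,-1,30],[0,0,0]]
    - [0.1,[-6,-1,60],[0,0,0]]
    - [0.1,[-6,-1,90],[0,0,0]]
    - [0.1,[-6,-1,115],[0,0,0]]
    - [0.1,[-6,-1,135],[0,0,0]]
    - [0.1,[-6,-1,145],[0,0,0]]
    - [0.1,[-6,-1,145],[0,0,0]]

```text
time_s: 17.5
tcp_pos: [0.5612, 0.2571, 0.0735]
eef_rot: [179.9, -0.0, -69.1]
contact_force: [-0.0, 0.6, 0.4]
gripper_width: 0.0305
gripper_force: 15.0
```

```bash
python3 - <<'E'
from h import *
s=r.get_state();print(s['tcp_pos'],s['eef_rot'],s['contact_force'],s['gripper_width'])
go([.5655,.2585,.044],-69)
p,d=cap('scene'); cv2.imwrite('pics/e.png',cv2.resize(p[120:280,220:420,::-1],None,fx=3,fy=3))
E
```

```text
[0.56116342 0.25714027 0.07348457] [ 1.79861586e+02 -4.45934737e-02 -6.90729463e+01] [-0.03022564  0.55542428  0.36345135] 0.030454732158388606
shift [ 0.3 -4.6 29.5] turn [ 0.002 -0.001 -0.001]
```

View pics/e.png

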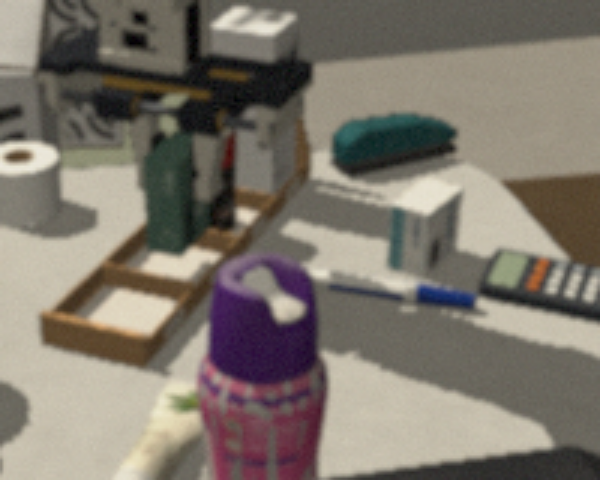

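The green carton (172,200) is above the third pocket and the roll-on stands behind it at (230,170). Lowering.

Call:
carry_out:
  deltas:
    - [0.1,[0,-4,10],[0,0,0]]
    - [0.1,[0,-4,20],[0,0,0]]
    - [0.1,[0,-4,26],[0,0,0]]
    - [0.1,[0,-4,29],[0,0,0]]
    - [0.1,[0,-4,29],[0,0,0]]

```text
time_s: 18.05
tcp_pos: [0.5654, 0.2596, 0.0449]
eef_rot: [179.9, -0.0, -69.0]
contact_force: [0.7, 0.5, -0.4]
gripper_width: 0.0305
gripper_force: 15.0
```

```bash
python3 - <<'E'
from h import *
s=r.get_state();print(s['tcp_pos'],s['eef_rot'],s['contact_force'],s['gripper_width'])
E
```

```text
[0.56538213 0.25958352 0.04492015] [ 1.79938727e+02 -2.31947070e-02 -6.90286977e+01] [ 0.72046415  0.54593964 -0.41829906] 0.030506253228131813
```

Call:
carry_out:
  deltas:
    - [0.1,[0,0,1],[0,0,0]]
    - [0.1,[0,0,2],[0,0,0]]
    - [0.6,[0,0,2],[0,0,0]]
    - [0.65,[0,0,2],[0,0,0]]
    - [0.65,[0,0,2],[0,0,0]]
    - [0.65,[0,0,2],[0,0,0]]
    - [0.65,[0,0,-25],[0,0,0]]
    - [0.65,[0,0,-60],[0,0,0]]
    - [0.8,[0,0,-100],[0,0,0]]
    - [1,[0,0,-140],[0,0,0]]
    - [1,[0,0,-175],[0,0,0]]
    - [1,[0,0,-175],[0,0,0]]

```text
time_s: 19.25
tcp_pos: [0.5682, 0.2612, 0.2269]
eef_rot: [-179.5, 0.1, -69.0]
contact_force: [0.2, -0.2, -0.3]
gripper_width: 0.0833
gripper_force: 0.0
```

```bash
python3 - <<'E'
from h import *
s=r.get_state();print(s['tcp_pos'],s['eef_rot'],s['contact_force'])
go([.434,.100,.2],-82.4)
E
```

```text
[0.56816188 0.26119739 0.2268655 ] [-1.79451267e+02  1.10530392e-01 -6.89904307e+01] [ 0.20495936 -0.15309907 -0.29530119]
shift [102.4 183.3  24.9] turn [-0.009  0.003  0.234]
```

Call:
carry_out:
  deltas:
    - [1,[15,27,0],[0,0,0.04]]
    - [1,[31,56,0],[0,0,0.08]]
    - [1,[48,86,0],[0,0,0.12]]
    - [1,[65,116,0],[0,0,0.16]]
    - [1,[82,147,10],[0,0,0.2]]
    - [1,[95,170,20],[0,0,0.234]]
    - [1,[102,182,26],[0,0,0.234]]
    - [1,[102,182,26],[0,0,0.234]]
    - [1,[102,182,26],[0,0,0.234]]

```text
time_s: 20.15
tcp_pos: [0.433, 0.0999, 0.195]
eef_rot: [-179.9, 0.0, -82.4]
contact_force: [0.0, 0.4, 0.5]
gripper_width: 0.0874
gripper_force: 0.0
```

```bash
python3 - <<'E'
from h import *
s=r.get_state();print(s['tcp_pos'],s['eef_rot'],s['contact_force'])
go([.434,.100,.026],-82.4)
p,d=cap('top'); cv2.imwrite('pics/f.png',cv2.resize(p[60:300,200:450,::-1],None,fx=2.4,fy=2.4))
E
```

```text
[0.43301674 0.09988834 0.19499759] [-1.79939900e+02  1.02383956e-02 -8.23970520e+01] [0.01307445 0.37138483 0.54519691]
shift [  0.   -0.8 169. ] turn [-0.001  0.     0.   ]
```

View pics/f.png

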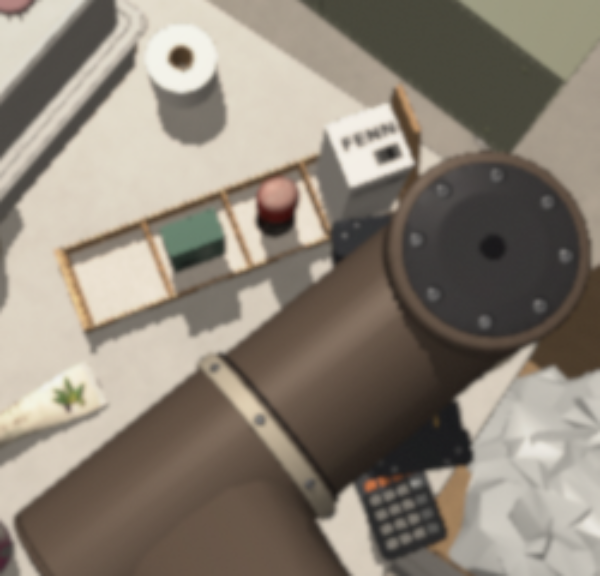

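```bash
python3 - <<'E'
from h import *
z=np.load('top.npz')
p,d=r.capture('scene'); W=world('scene',d).reshape(-1,3)
q=W[(W[:,0]>.34)&(W[:,0]<.41)&(W[:,1]>.07)&(W[:,1]<.125)&(W[:,2]<.1)]; print(len(q),np.percentile(q[:,2],[5,50,90,98]).round(4) if len(q) else '')
E
```

```text
350 [-0.0019  0.0014  0.0121  0.0129]
```

The roll-on (277,205) and green carton (193,240) stand in their pockets. The calculator is about 13 mm high, so I grip the last carton with the tips at 30 mm and the fingers part-closed.

Call:
carry_out:
  deltas:
    - [0.75,[0,-1,35],[0,0,0]]
    - [0.75,[0,-1,70],[0,0,0]]
    - [0.75,[0,-1,100],[0,0,0]]
    - [0.75,[0,-1,130],[0,0,0]]
    - [0.75,[0,-1,155],[0,0,0]]
    - [0.75,[0,-1,165],[0,0,0]]
    - [0.75,[0,-1,165],[0,0,0]]
    - [0.2,[0,-1,165],[0,0,0]]
    - [0.2,[0,-1,165],[0,0,0]]
    - [0.2,[0,-1,165],[0,0,0]]
    - [0.2,[0,-1,165],[0,0,0]]
    - [0.2,[0,-1,165],[0,0,0]]

```text
time_s: 21.45
tcp_pos: [0.4337, 0.0999, 0.0302]
eef_rot: [-179.9, 0.0, -82.4]
contact_force: [-1.0, -0.4, 4.1]
gripper_width: 0.0353
gripper_force: 15.0
```

Call:
carry_out:
  deltas:
    - [0.2,[0,0,0],[0,0,0]]
    - [0.2,[0,0,0],[0,0,0]]
    - [0.2,[0,0,0],[0,0,0]]

```text
time_s: 21.75
tcp_pos: [0.4337, 0.0999, 0.0302]
eef_rot: [-179.9, 0.0, -82.4]
contact_force: [-1.0, -0.3, 7.0]
gripper_width: 0.0356
gripper_force: 15.0
```

```bash
python3 - <<'E'
from h import *
s=r.get_state();print(s['tcp_pos'],s['eef_rot'],s['contact_force'],s['gripper_width'])
go([.536,.336,.2],-69)
E
```

```text
[0.43374889 0.09988907 0.03021596] [-1.79935410e+02  2.37990550e-02 -8.24187708e+01] [-1.01077663 -0.25397191  6.97973927] 0.03557430553869368
shift [-220.6 -132.7 -169.5] turn [-0.001  0.    -0.234]
```

Call:
carry_out:
  deltas:
    - [0.2,[0,0,-20],[0,0,0]]
    - [0.2,[0,0,-55],[0,0,0]]
    - [0.2,[0,0,-95],[0,0,0]]
    - [0.2,[0,0,-135],[0,0,0]]
    - [0.2,[-15,-9,-169],[0,0,-0.02]]
    - [0.2,[-45,-27,-169],[0,0,-0.06]]
    - [0.2,[-80,-48,-169],[0,0,-0.1]]
    - [0.2,[-115,-69,-169],[0,0,-0.14]]
    - [0.2,[-150,-90,-169],[0,0,-0.18]]
    - [0.2,[-182,-109,-169],[0,0,-0.22]]
    - [0.2,[-208,-125,-169],[0,0,-0.234]]
    - [0.2,[-221,-133,-169],[0,0,-0.234]]

```text
time_s: 22.95
tcp_pos: [0.5364, 0.3381, 0.1975]
eef_rot: [179.9, -0.0, -69.0]
contact_force: [-1.2, 0.3, -0.8]
gripper_width: 0.035
gripper_force: 15.0
```

Call:
carry_out:
  deltas:
    - [0.2,[0,0,0],[0,0,0]]
    - [0.2,[0,0,0],[0,0,0]]
    - [0.2,[0,0,30],[0,0,0]]
    - [0.2,[0,0,60],[0,0,0]]
    - [0.2,[0,0,90],[0,0,0]]
    - [0.2,[0,0,115],[0,0,0]]
    - [0.2,[0,0,130],[0,0,0]]
    - [0.2,[0,0,135],[0,0,0]]
    - [0.2,[0,0,135],[0,0,0]]

```text
time_s: 23.85
tcp_pos: [0.5357, 0.3352, 0.0636]
eef_rot: [180.0, -0.0, -69.1]
contact_force: [-0.6, -0.3, -1.1]
gripper_width: 0.0354
gripper_force: 15.0
```

```bash
python3 - <<'E'
from h import *
s=r.get_state();print(s['tcp_pos'],s['eef_rot'],s['contact_force'],s['gripper_width'])
go([.536,.336,.034],-69)
p,d=cap('scene'); cv2.imwrite('pics/g.png',cv2.resize(p[120:280,220:420,::-1],None,fx=3,fy=3))
E
```

```text
[0.53570128 0.33519223 0.06359498] [ 1.79959440e+02 -2.30951710e-02 -6.90668553e+01] [-0.6433834  -0.31959596 -1.07122047] 0.03535502081758522
shift [-0.7 -0.6 29.6] turn [ 0.001 -0.    -0.001]
```

View pics/g.png

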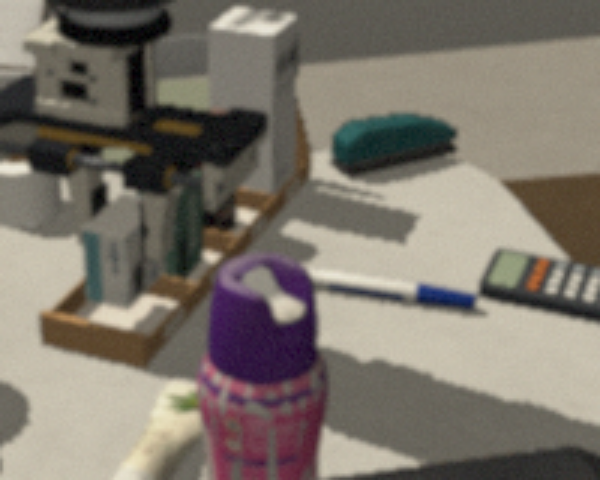

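The carton (112,250) is over the last pocket. The paper roll behind the gripper is close, so I check its clearance.

```bash
python3 - <<'E'
from h import *
z=np.load('top.npz'); W=world('top',z['d'])[60:110,255:298].reshape(-1,3)
q=W[(W[:,2]>.05)&(W[:,2]<.2)]; print(np.percentile(q[:,2],[5,50,95,99]).round(3)); t=q[q[:,2]>np.percentile(q[:,2],40)]
print(cv2.minEnclosingCircle(t[:,:2].astype(np.float32)))
c=np.array(cv2.minEnclosingCircle(t[:,:2].astype(np.float32))[0]); a=np.radians(21); e=c-[.536,.336]
print('in tray frame x,y', e@[np.cos(a),np.sin(a)], e@[-np.sin(a),np.cos(a)])
E
```

```text
[0.05  0.053 0.104 0.106]
((0.7510226368904114, 0.28039464354515076), 0.04455528408288956)
in tray frame x,y 0.1808137474782433 -0.12896929388288747
```

Call:
carry_out:
  deltas:
    - [0.2,[0,-1,10],[0,0,0]]
    - [0.2,[0,-1,20],[0,0,0]]
    - [0.2,[0,-1,26],[0,0,0]]
    - [0.2,[0,-1,29],[0,0,0]]
    - [0.2,[0,-1,30],[0,0,0]]
    - [0.2,[0,-1,30],[0,0,0]]

```text
time_s: 24.5
tcp_pos: [0.537, 0.3366, 0.0336]
eef_rot: [-180.0, -0.0, -69.0]
contact_force: [0.2, 0.2, -0.1]
gripper_width: 0.0355
gripper_force: 15.0
```

```bash
python3 - <<'E'
from h import *
s=r.get_state();print(s['tcp_pos'],s['contact_force'],s['gripper_width'])
E
```

```text
[0.53698145 0.33659551 0.03356295] [ 0.16269428  0.20259903 -0.12379277] 0.035462341146457285
```

Release, rise, and withdraw toward the robot to leave a clear view.

Call:
carry_out:
  deltas:
    - [0.6,[0,0,0],[0,0,0]]
    - [0.65,[0,0,0],[0,0,0]]
    - [0.65,[0,0,0],[0,0,0]]
    - [0.65,[0,0,0],[0,0,0]]
    - [0.65,[0,0,-25],[0,0,0]]
    - [0.65,[0,0,-60],[0,0,0]]
    - [0.65,[0,0,-100],[0,0,0]]
    - [0.65,[0,0,-140],[0,0,0]]
    - [0.65,[0,0,-180],[0,0,0]]
    - [0.65,[0,0,-220],[0,0,0]]
    - [0.65,[0,0,-250],[0,0,0]]
    - [0.65,[0,0,-250],[0,0,0]]

```text
time_s: 25.7
tcp_pos: [0.5387, 0.3376, 0.2893]
eef_rot: [-179.5, 0.2, -69.0]
contact_force: [-0.3, 1.1, -0.1]
gripper_width: 0.057
gripper_force: 0.0
```

Call:
carry_out:
  deltas:
    - [0.65,[0,40,0],[0,0,0]]
    - [0.65,[-10,80,0],[0,0,0]]
    - [0.65,[-20,120,0],[0,0,0]]
    - [0.65,[-30,150,0],[0,0,0]]
    - [0.65,[-40,170,0],[0,0,0]]
    - [0.65,[-40,170,0],[0,0,0]]
    - [0.65,[-40,170,0],[0,0,0]]

```text
time_s: 26.4
tcp_pos: [0.3635, 0.3131, 0.2837]
eef_rot: [-180.0, 0.0, -69.0]
contact_force: [-0.1, 0.5, -0.1]
gripper_width: 0.0572
gripper_force: 0.0
```

```bash
python3 - <<'E'
from h import *
s=r.get_state();print(s['tcp_pos'],s['contact_force'],s['time_s'])
p,d=cap('top'); a=p[60:300,180:450,::-1]
p,d=cap('scene'); b=cv2.resize(p[110:290,215:420,::-1],(273,240))
cv2.imwrite('pics/h.png',cv2.resize(np.hstack([a,b]),None,fx=1.45,fy=1.45,interpolation=cv2.INTER_CUBIC))
E
```

```text
[0.36354821 0.31313859 0.2836635 ] [-0.12552138  0.54265312 -0.11642123] 26.4
```

View pics/h.png

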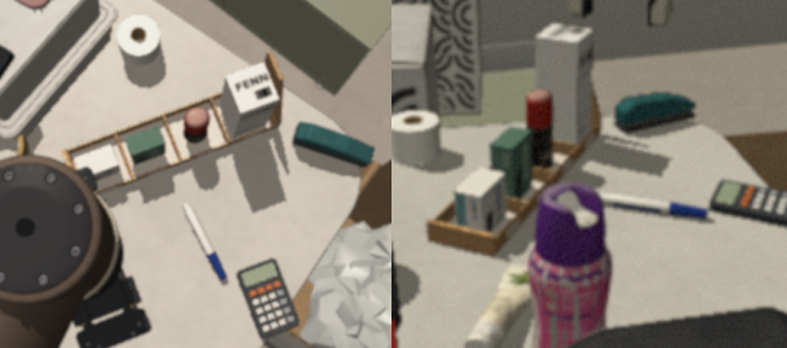

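All four stand in their pockets in order of height, from the white carton at (97,160) to the tall one at (250,97). The stapler, marker and tube have not moved.

```bash
python3 -c "
from plant import r
print(r.close_job())"
```

```text
the job is handed in; nothing more can be done
None
```

All four products stand upright in the display in height order, tallest beside the tall end panel; the stapler, marker and cream tube were left where they lay, and the job was handed in at about 26 s.

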